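# Clamp a slotted mirror bracket, cap backed off a quarter turn

## Robot

A 6-joint arm with a two-finger parallel gripper is mounted at the origin on the work surface. World frame = base frame: x ahead of the robot, y to its left, z up, the work surface at z = 0. Lengths are in m, angles in rad, forces in N, time in s.
With the tool pointing down it reaches from about 0.3 to 0.875 m from the base axis. Payload 6.4 kg.
Tool frame: the origin (TCP) lies on the centre line of the jaws, within the pads' length; the fingertips stand 22 mm ahead of it and the grasp point (between the pads) lies 3 mm ahead of it; z points along the fingers, y is the line along which they close (so a half turn about z gives the same grasp; the last joint's range is limited). The gripper opens to 85 mm and grips with 20 to 120 N. Pads are 22 mm wide; open, the fingers measure 114 mm over their backs; the gripper's body (76 mm by 85 mm) begins 54 mm behind the grasp point. The pads swing forward as they close: fully open they stand 13 mm farther back than shut.
Start: joints at [-1.366, 0.181, 1.607, -0, 1.354, -0.206], TCP at [0.23, -0.527, 0.253] pointing down, gripper open.
Joint ranges: [-2.99, 2.99], [-0.89, 2.07], [0.3, 2.58], [-1.14, 4.28], [0, 2.63], [-3.12, 3.12]. Speed limits (rad/s): [2.57, 2.57, 3.01, 3.14, 3.14, 3.14].

## Interface

Orientations are given as a unit quaternion [w, x, y, z].
In Python, from bench import ctrl gives the robot as it stands. The module is installed in compiled form; this text tells all that it offers.
- The arm moves only by the tool servo_tool, never from a script. Its argument "commands" is a list of rows, each a list of 3 entries, a list of its own where there are three numbers: the shift along the tool's x, y, z in mm, then the turn about the tool's z in rad, then the finger opening in mm, from 0 to 85.4. In form: [[[dx, dy, dz], turn, jaw], ...]. A call has 1 to 20 rows; each row shifts and turns the commanded pose from where the row before left it, along the tool's axes as they then stand; what a row does not reach is not made up. A row lasts 1/8 s, in which the tool goes at most 62.5 mm and 10.7 degrees, less where a joint would pass 70% of its speed; a pose out of reach is approached as far as the arm can. A call with a gripper value outside its range is refused whole. The fingers move at their own pace and stop on an object; the grip force is fixed at half the most. Time passes only in rows, so rows that do not move let the fingers close. It gives the time, the measured TCP pose, the force, the opening and the grip force at its end, in the units of the state.
- ctrl.get_obs(): the state, without advancing time (a new reading comes with each control period).
- ctrl.camera(name): name is "scene" or "top" or "wrist"; returns a dict with "color" (420x560x3 uint8, red, green, blue), "z_map" (420x560 float32, m along the optical axis (not along the pixel's ray), 0 where there is no reading), "fx", "fy", "cx", "cy" (pixels), "R" (3x3) and "t" (3): a world point X has camera coordinates R X + t. Camera axes: x right, y down, z forward; pixel columns grow to the right and rows downward; lengths in m; the calibration is good to about 2 mm. A picture is of the moment at which its call begins.
- ctrl.hand_in(): hands the job in; it is judged then, once.
The state is a dict: "time_s": time; "q": joint angles; "dq": joint speeds; "joint_efforts": joint torques, N m; "eef_pos": TCP position; "eef_rot": TCP orientation; "wrist_force": force on the tool from outside, world axes, zero at the start; "torque": the same for the moment, N m; "opening": opening from 0.0 (shut) to 1.0 (fully open); "grasp_force": force on a finger pad.
Only numpy, scipy, OpenCV 4.12 (cv2) and the standard library are available. Lean on these libraries where they do the work, as an engineer would, in place of code of your own. Each camera call takes 0.05 s, during which the arm holds its last target. There are 200 camera calls.

## Task

Lift the bracket with the open slot out of its nest in the grey moulded tray, and slide it flat onto the black clamp base, slot first under the knurled cap, until the slot is home against the stud, its upright at the end of the base that is longer from the stud. Then screw the cap down until it bottoms out, back it off a quarter turn so that the bracket can still be adjusted, and finish while still holding the cap in the gripper. Leave everything else on the table where it is.

Things in the scene. Friction and masses are not known exactly. Their poses are not given: they have to be found in the camera images.
- bracket: Loose cast aluminium angle bracket, 95 g. Foot 4 thick, x -66.5 to +18, 44 wide in y; at its -x end an upright 9 thick in x (centre x = -62), 44 wide, 52 high. A slot 15 wide runs from the +x end to a flat end at x = -5.5. Origin: underside, where the stud axis stands with the slot home. z up. Starts in a tray nest, foot down; grip the upright from above across its 9 mm thickness.
- upright (a point): In the middle of the bracket's upright, 38 above the foot's underside: where to grip it. Axes as the bracket.
- plain: Bystander: an angle bracket of the same shape, size and origin as bracket but with no slot in its foot. Lies in the other nest of the tray; which nest holds which varies.
- tray: Fixed grey moulded tray 130 (x) by 170 (y), 18 high, with two open nests 92 by 50, side by side at y = +40 and -40, floors 6 above the table, so 12 deep. Origin: centre of the underside. The brackets stand with their uprights at the tray's -x side.
- clamp: Fixed black clamp base, a block 120 (x from -80 to +40) by 74 (y), flat top 22 above the table. Origin: under the stud's axis, on the table. The bracket comes in along +x (its x axis along the base's x axis) and its upright ends over the -x part of the base.
- stud (a point): On the flat top of the clamp base, on the axis of the steel stud (9 diameter, upright) that carries the cap. Axes as the base.
- cap: Knurled steel cap, captive on the stud: a round nut 36 in diameter, 24 high, closed top with a straight dark screwdriver slot. Origin: on its axis at its underside; rises and sinks with the thread but this frame does not turn. Bottomed, the underside is 4.1 above the base's top, just over the 4 mm foot; at the start 7.6 to 9.2 above the base's top.
- cap_grip (a point): On the cap's axis, 22 above its underside (2 below its top): a good place for the point 19 mm behind the fingertips, so that the fingers clear the bracket's foot. Does not turn.
- thread (a joint): Turn of the cap on its thread, rad: 0 = bottomed out (a hard stop), growing anticlockwise seen from above (unscrewing). Lead 10 mm a turn (1.6 mm a rad). Starts at 2.2 to 3.2; it stops at 3.8. Turning takes about 0.06 N m; it stays where left. Clockwise from above screws it down.
- lenspost: Bystander: round lens in a black head on a post, foot 75 by 30, 98 high, loose. Origin: centre of the underside.
- irispost: Bystander: square black head on a post, foot 75 by 30, 98 high, loose. Origin: centre of the underside.
- goggles: Bystander: green safety goggles, 145 wide (y), sidearms to +x 100 long, 45 high, loose. Origin: under the middle of the lenses.
- driver: Bystander: screwdriver 170 long lying along its x, loose.
- jar: Bystander: small jar 44 in diameter, 50 high, loose. Origin: centre of the underside.
- tube: Bystander: short black tube standing on end, 31 in diameter, 40 high, loose. Origin: centre of the underside.

How it is judged:
By the outcome, as a careful person would: the job done as asked, in the order asked, and still so for the second after the job is handed in, while the arm keeps its last pose, push and grip.
It also fails if it takes over 72 s, if anything falls off the work surface, if the arm or the gripper's body presses on something with over 40 N, if the wrist force passes 120 N, or if a joint passes its speed limit or range.

## Working session

There is one attempt and no reset: what is moved stays moved. The work goes in short steps, Python scripts to look and compute and a tool call to move; the robot and the scene stay as the last step left them, time stands still between calls to the robot, and variables do not carry over. Pictures are saved under pics/ and viewed, at most 10 in all, crops included, and the job is handed in when it is done.

Besides the shell and the picture viewer there is one more tool, called after ">>>" by a JSON object that holds its "fn" and its "kwargs". servo_tool: Moves the arm, as the interface text tells. Its arguments: {"type":"object","properties":{"commands":{"type":"array"}},"required":["commands"]}

```bash
mkdir -p pics
cat > h.py <<'E'
import numpy as np, cv2
from bench import ctrl
def cam(n):
    c=ctrl.camera(n); c['R']=np.array(c['R']); c['t']=np.array(c['t']); return c
def pts(c):
    h,w=c['z_map'].shape; u,v=np.meshgrid(np.arange(w),np.arange(h)); z=c['z_map']
    P=np.stack([(u-c['cx'])/c['fx']*z,(v-c['cy'])/c['fy']*z,z],-1)
    return (P-c['t'])@c['R']   # R^T (P-t)
def ray(c,u,v,zh):
    d=np.array([(u-c['cx'])/c['fx'],(v-c['cy'])/c['fy'],1])@c['R']; o=-c['R'].T@c['t']
    return o+d*(zh-o[2])/d[2]
def proj(c,X):
    p=c['R']@np.array(X)+c['t']; return p[0]/p[2]*c['fx']+c['cx'],p[1]/p[2]*c['fy']+c['cy']
def save(c,n): cv2.imwrite('pics/'+n+'.png',c['color'][:,:,::-1])
E
python3 - <<'E'
from h import *
o=ctrl.get_obs(); print(o['time_s'],o['eef_pos'],o['eef_rot'],o['opening'])
ims=[]
for n in ['top','scene']:
    c=cam(n); save(c,n+'0'); print(n,c['fx'],c['cx'],c['cy'],(-c['R'].T@c['t']).round(3),c['R'].round(3).tolist())
E
```

```text
0.0 [ 0.22954431 -0.52664116  0.25239995] [-8.62963485e-04  9.78978344e-01  2.03962392e-01  1.18453299e-05] 0.9994330027701674
top 410.36832594681 280.78348696269285 208.53792301179382 [ 0.384 -0.006  1.151] [[-0.014, -1.0, 0.001], [-0.983, 0.013, -0.184], [0.184, -0.004, -0.983]]
scene 416.3311660434099 276.382292255645 206.68687967051738 [ 0.963 -0.347  0.86 ] [[0.672, 0.741, -0.008], [0.624, -0.571, -0.533], [-0.4, 0.353, -0.846]]
```

View pics/top0.png

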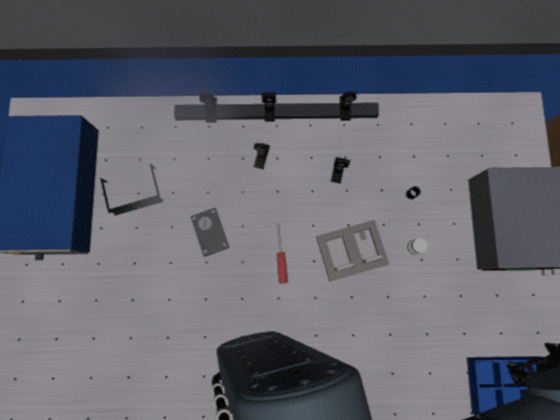

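View pics/scene0.png

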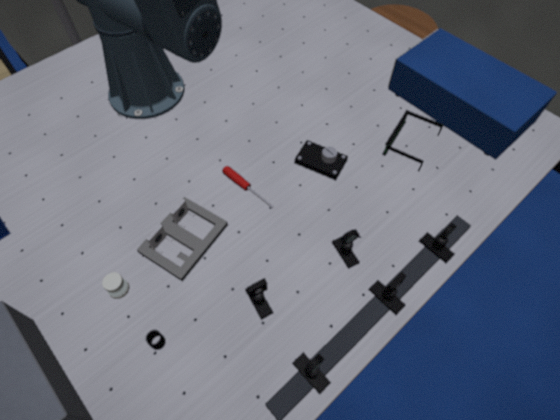

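The top view shows the tray at (352,250), with the slotted bracket apparently in its right nest (slot at 362,236). The clamp is at (210,232) with the cap at (204,223). Both uprights are on the robot's side. Next I'll measure both.

Run:
```python
from h import *
c=cam('top'); P=pts(c); s=cam('scene')
cr=[cv2.resize(c['color'][a:a+64,b:b+80],(400,320),interpolation=cv2.INTER_CUBIC) for a,b in((216,312),(200,170))]
s2=[cv2.resize(s['color'][a:a+88,b:b+110],(400,320),interpolation=cv2.INTER_CUBIC) for a,b in((195,130),(120,270))]
cv2.imwrite('pics/crop0.png',np.vstack([np.hstack(cr),np.hstack(s2)])[:560,:,::-1])
for nm,(a,b,x0,x1),lo,hi in [('tray top',(216,285,310,395),.013,.022),('tray uprights',(216,285,310,395),.05,.066),('clamp',(200,262,185,235),.016,.027),('cap',(200,262,185,235),.045,.065)]:
    Q=P[a:b,x0:x1].reshape(-1,3); m=(Q[:,2]>lo)&(Q[:,2]<hi); Q=Q[m]
    r=cv2.minAreaRect((Q[:,:2]*1000).astype(np.float32)); print(nm,len(Q),Q.mean(0).round(4),np.median(Q[:,2]).round(4),r)
    if nm=='tray uprights':
        M=np.zeros(P.shape[:2],np.uint8); M[a:b,x0:x1]=(P[a:b,x0:x1,2]>lo)&(P[a:b,x0:x1,2]<hi)
        n,L=cv2.connectedComponents(M)
        for i in range(1,n):
            q=P[L==i]; print(len(q),q.mean(0),cv2.minAreaRect((q[:,:2]*1000).astype(np.float32)))
```

```text
tray top 1744 [ 0.4771 -0.2047  0.0176] 0.0178 ((478.5119323730469, -205.87681579589844), (130.1780548095703, 171.3575439453125), 15.02483081817627)
tray uprights 116 [ 0.4415 -0.2139  0.0576] 0.0578 ((441.8759765625, -215.3153076171875), (8.71473217010498, 123.54965209960938), 15.131175994873047)
57 [ 0.45204532 -0.2529442   0.05781837] ((452.2079772949219, -253.50465393066406), (8.600875854492188, 44.43104934692383), 14.902631759643555)
59 [ 0.43136335 -0.17616567  0.05742593] ((431.4097900390625, -176.75672912597656), (8.58855152130127, 43.65705871582031), 14.899736404418945)
clamp 979 [0.5298 0.1875 0.0218] 0.0219 ((534.5372314453125, 189.82046508789062), (120.83751678466797, 73.91283416748047), 19.574676513671875)
cap 147 [0.5524 0.196  0.054 ] 0.0543 ((552.7888793945312, 195.802001953125), (34.0359001159668, 35.15788269042969), 62.98762512207031)
```

View pics/crop0.png

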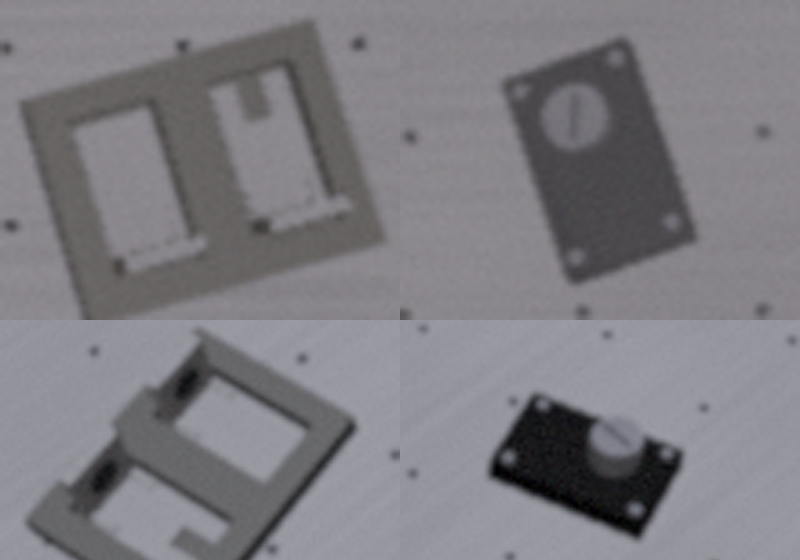

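The crop confirms it: the slotted bracket is in the right nest, with its slot at about (255,95) in the crop. The uprights are towards the robot, and the cap is at the far end of the base. From the top view:
- **Upright top:** (0.452, -0.2535), z 0.058.
- **Tray yaw:** 15°.
- **Clamp yaw:** 19.6°.
- **Cap:** (0.553, 0.196), top at z 0.054.

Sizes agree with the text. I'll move above the upright and look with the wrist camera.

>>> {"fn": "servo_tool", "kwargs": {"commands": [[[31.3,-16.1,0],0,40],[[31.3,-16.1,0],0,40],[[31.3,-16.1,0],0,40],[[31.3,-16.1,0],0,40],[[31.3,-16.1,0],0,40],[[31.3,-16.1,0],0,40],[[31.3,-16.1,0],0,40],[[31.3,-16.1,0],0,40],[[31.3,-16.1,0],0,40],[[31.3,-16.1,0],0,40],[[0,0,0],-0.158,40],[[0,0,0],-0.158,40],[[0,0,0],-0.158,40],[[0,0,0],-0.158,40],[[0,0,0],-0.158,40],[[0,0,0],-0.158,40],[[0,0,0],-0.158,40],[[0,0,0],-0.158,40],[[0,0,0],-0.158,40],[[0,0,0],0,40]]}}

```text
time_s: 2.7
eef_pos: [0.4522, -0.2545, 0.2531]
eef_rot: [-0.0, 0.609, 0.793, 0.0]
wrist_force: [-0.4, 0.3, -0.0]
opening: 0.471
grasp_force: 0.0
```

```bash
cat >> h.py <<'E'
def st():
    o=ctrl.get_obs(); from scipy.spatial.transform import Rotation as Ro
    q=np.array(o['eef_rot']); M=Ro.from_quat(q[[1,2,3,0]]).as_matrix()
    print('t',round(o['time_s'],2),'p',np.round(o['eef_pos'],4),'phi',np.degrees(np.arctan2(M[1,0],M[0,0])).round(2),'zax',M[:,2].round(4),'F',np.round(o['wrist_force'],1),'T',np.round(o['torque'],2),'open',round(o['opening']*85.4,1),'g',np.round(o['grasp_force'],1),'q1,q6',np.round(np.array(o['q'])[[0,5]],2))
    return o,M
def totool(M,p,target): print('tool mm',(M.T@(np.array(target)-p)*1000).round(1))
def comps(P,lo,hi,box=None,minn=25):
    m=(P[...,2]>lo)&(P[...,2]<hi)
    if box: m&=(P[...,0]>box[0])&(P[...,0]<box[1])&(P[...,1]>box[2])&(P[...,1]<box[3])
    n,L=cv2.connectedComponents(m.astype(np.uint8))
    for i in range(1,n):
        q=P[L==i]
        if len(q)>=minn:
            r=cv2.minAreaRect((q[:,:2]*1000).astype(np.float32)); print(len(q),'rect',np.round(r[0],1),np.round(r[1],1),round(r[2],2),'z',np.median(q[:,2]).round(4))
E
python3 - <<'E'
from h import *
o,M=st(); w=cam('wrist'); save(w,'w1'); P=pts(w)
print((-w['R'].T@w['t']).round(3))
comps(P,.052,.064); comps(P,.015,.021)
s=pts(cam('scene')); print('scene'); comps(s,.05,.064,(.4,.5,-.3,-.13),10); comps(s,.045,.06,(.5,.6,.15,.24),10);comps(s,.017,.026,(.44,.62,.1,.28))
E
```

```text
t 2.7 p [ 0.4522 -0.2545  0.2531] phi 104.93 zax [-3.e-04  3.e-04 -1.e+00] F [-0.4  0.3 -0. ] T [ 0.   -0.04  0.02] open 40.2 g 0.0 q1,q6 [-0.74 -1.  ]
[ 0.43  -0.175  0.373]
456 rect [ 429.5 -177.5] [ 8.3 43.6] 15.15 z 0.0566
254 rect [ 703.5 -177.2] [10.9 40.1] 0.95 z 0.0599
380 rect [ 450.3 -254.4] [ 8.3 43.2] 14.94 z 0.0567
11001 rect [ 476.6 -206.3] [130.3 169.7] 15.02 z 0.0167
87 rect [ 701.2 -176.8] [10.9 24.3] 0.66 z 0.0179
135 rect [ 481.  -373.5] [43.5 23.5] 20.12 z 0.0185
413 rect [ 187.4 -577.8] [ 47.8 174.7] 16.11 z 0.018
67 rect [ 630.4 -376. ] [30.1 12.7] 34.38 z 0.0182
43 rect [ 643.4 -391.6] [16.7  3.7] 44.98 z 0.0183
57 rect [ 150.7 -566. ] [ 3.1 21.3] 89.35 z 0.0181
67 rect [ 151.4 -631. ] [ 4.9 22.8] 84.93 z 0.0181
71 rect [ 150.3 -695.4] [ 4.2 24.6] 87.74 z 0.0179
scene
91 rect [ 429.7 -176.1] [11.6 45. ] 16.98 z 0.0571
108 rect [ 451.1 -253.8] [10.9 43.8] 14.87 z 0.0569
160 rect [551.8 196.3] [35.2 36.1] 85.63 z 0.0538
889 rect [532.4 190. ] [119.9  77.7] 20.06 z 0.0215
```

View pics/w1.png

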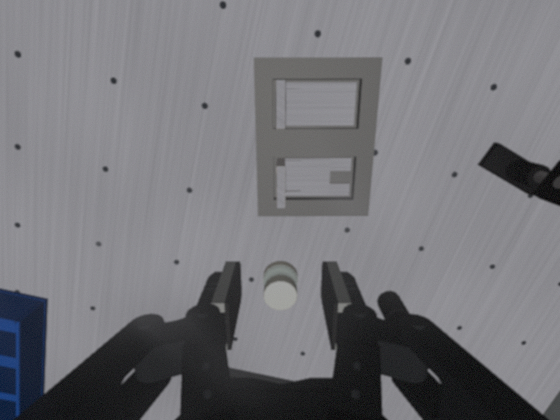

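The wrist view confirms the slotted bracket is in the lower nest of the picture, with its slot at (342,177) and upright at (281,187). All three views put the upright at about (0.451, -0.254), top at z 0.057–0.058. I'll descend and grip.

>>> {"fn": "servo_tool", "kwargs": {"commands": [[[0.3,-1,25],0,40],[[0,0,25],0,40],[[0,0,25],0,40],[[0,0,25],0,40],[[0,0,25],0,40],[[0,0,25],0,40],[[0,0,25],0,40],[[0,0,20],0,40],[[0,0,11],0,40],[[0,0,0],0,40],[[0,0,0],0,25],[[0,0,0],0,15],[[0,0,0],0,0],[[0,0,0],0,0],[[0,0,0],0,0],[[0,0,0],0,0],[[0,0,0],0,0]]}}

```text
time_s: 4.92
eef_pos: [0.4519, -0.255, 0.0482]
eef_rot: [0.001, 0.609, 0.793, -0.0]
wrist_force: [-0.2, 1.0, 6.9]
opening: 0.092
grasp_force: 59.3
```

Run:
```python
from h import *
o,M=st()
```

```text
t 4.92 p [ 0.4519 -0.255   0.0482] phi 105.01 zax [ 0.0014 -0.0011 -1.    ] F [-0.2  1.   6.9] T [ 0.13 -0.01 -0.02] open 7.9 g 59.3 q1,q6 [-0.74 -1.  ]
```

Gripped at 7.9 mm, 59 N. Now lift, carry to in front of the clamp and look again.

>>> {"fn": "servo_tool", "kwargs": {"commands": [[[0,0,-10],0,0],[[0,0,-20],0,0],[[0,0,-25],0,0],[[0,0,-25],0,0],[[0,0,-20],0,0],[[25,6.4,0],0,0],[[28,7.1,0],0,0],[[28,7.1,0],0,0],[[28,7.1,0],0,0],[[28,7.1,0],0,0],[[28,7.1,0],0,0],[[28,7.1,0],0,0],[[28,7.1,0],0,0],[[28,7.1,0],0,0],[[28,7.1,0],0,0],[[28,7.1,0],0,0],[[28,7.1,0],0,0],[[28,7.1,0],0,0],[[38,10.5,0],-0.082,0],[[0,0,0],0,0]]}}

```text
time_s: 7.42
eef_pos: [0.4459, 0.1591, 0.1474]
eef_rot: [-0.0, 0.574, 0.819, 0.0]
wrist_force: [0.5, 0.3, -1.1]
opening: 0.101
grasp_force: 58.5
```

Run:
```python
from h import *
o,M=st(); w=cam('wrist'); save(w,'w2'); P=pts(w)
bx=(.35,.65,.08,.3)
for lo,hi in [(.017,.026),(.045,.06),(.095,.125),(.14,.175)]:
    print('w',lo); comps(P,lo,hi,bx)
t=pts(cam('top'));
for lo,hi in [(.017,.026),(.045,.06),(.095,.125)]: print('t',lo); comps(t,lo,hi,bx)
```

```text
t 7.42 p [0.4459 0.1591 0.1474] phi 109.92 zax [-4.e-04  3.e-04 -1.e+00] F [ 0.5  0.3 -1.1] T [ 0.01  0.01 -0.  ] open 8.6 g 58.5 q1,q6 [ 0.09 -0.26]
w 0.017
7416 rect [532.6 189.8] [120.4  74.1] 19.57 z 0.0207
w 0.045
1648 rect [552.4 198.6] [31.9 36.4] 54.17 z 0.0531
w 0.095
8673 rect [480.4 172.3] [85.1 45.2] 19.74 z 0.108
w 0.14
6982 rect [441.2 169.7] [53.5 51.9] 63.96 z 0.1576
t 0.017
236 rect [563.9 200.2] [57.8 74.7] 18.33 z 0.0218
55 rect [516.  145.8] [57.2 11.4] 9.62 z 0.0212
t 0.045
60 rect [562.  198.9] [15.7 33.5] 15.23 z 0.0544
t 0.095
```

View pics/w2.png

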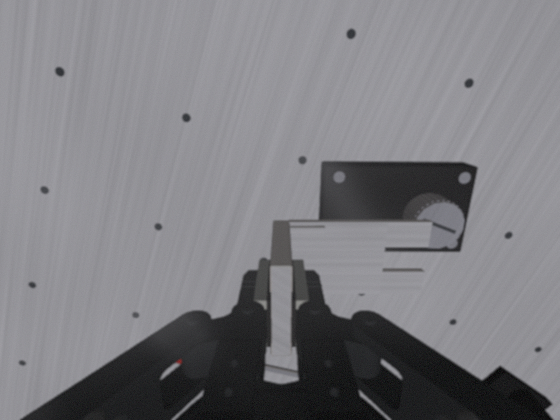

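The wrist view shows the foot aligned with the base, and the cap at (440,220) is clear ahead of it. The bracket's origin is 51 mm short of the stud and about 1.3 mm off sideways. Foot underside is at z 0.105. I'll descend to 2 mm above the base.

>>> {"fn": "servo_tool", "kwargs": {"commands": [[[-1.3,0,15],0.004,0],[[0,0,20],0,0],[[0,0,20],0,0],[[0,0,15],0,0],[[0,0,8],0,0],[[0,0,3],0,0],[[0,0,0],0,0],[[0,0,0],0,0]]}}

```text
time_s: 8.52
eef_pos: [0.4474, 0.1561, 0.0669]
eef_rot: [0.0, 0.577, 0.817, 0.0]
wrist_force: [0.6, -0.1, -0.3]
opening: 0.095
grasp_force: 58.5
```

Run:
```python
from h import *
o,M=st(); w=cam('wrist'); save(w,'w3'); P=pts(w)
bx=(.35,.65,.08,.3)
for lo,hi in [(.016,.0245),(.0255,.033),(.045,.06)]:
    print('w',lo); comps(P,lo,hi,bx,100)
```

```text
t 8.53 p [0.4474 0.1561 0.0669] phi 109.49 zax [ 1.1e-03  1.0e-04 -1.0e+00] F [ 0.6 -0.1 -0.3] T [ 0.02  0.05 -0.04] open 8.2 g 58.5 q1,q6 [ 0.08 -0.26]
w 0.016
14037 rect [528.6 188.3] [129.7  74.5] 19.54 z 0.0207
w 0.0255
8167 rect [482.2 168.9] [85.2 45.4] 19.48 z 0.0275
177 rect [537.6 202.5] [27.4  7.9] 67.12 z 0.0315
w 0.045
265 rect [439.  176.9] [8.9 1.8] 18.34 z 0.0529
4868 rect [550.6 196.4] [37.  37.3] 88.31 z 0.0531
305 rect [432.9 160. ] [13.4  3.6] 48.68 z 0.0547
307 rect [454.3 167.6] [ 3.8 13. ] 79.52 z 0.0549
```

View pics/w3.png

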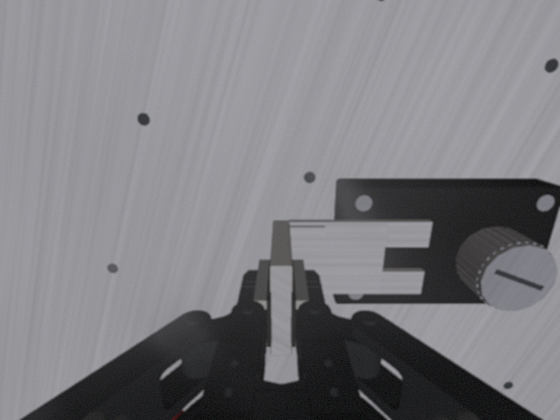

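The foot is level and aligned (yaw 19.5°). Its top is about 1.6 mm below the cap's underside, with 49 mm left to slide. The slot needs to move about 2.6 mm sideways to centre. I'll correct that and slide in.

>>> {"fn": "servo_tool", "kwargs": {"commands": [[[1.3,0,0.3],0,0],[[1.3,0,0.4],0,0],[[0,0,0],0,0],[[0,3,0],0,0],[[0,5,0],0,0],[[0,5,0],0,0],[[0,5,0],0,0],[[0,5,0],0,0],[[0,5,0],0,0],[[0,5,0],0,0],[[0,5,0],0,0],[[0,4,0],0,0],[[0,2,0],0,0],[[0,0,0],0,0],[[0,0,0],0,0]]}}

```text
time_s: 10.45
eef_pos: [0.4874, 0.1732, 0.0655]
eef_rot: [-0.0, 0.577, 0.817, -0.0]
wrist_force: [0.4, 0.7, -1.2]
opening: 0.097
grasp_force: 58.5
```

```bash
cat > m.py <<'E'
from h import *
o,M=st(); w=cam('wrist'); P=pts(w); bx=(.4,.65,.08,.3)
for lo,hi in [(.0255,.030),(.021,.0255),(.050,.056)]:
    print('w',lo); comps(P,lo,hi,bx,300)
E
python3 m.py
```

```text
t 10.45 p [0.4874 0.1732 0.0655] phi 109.48 zax [-3.e-04 -0.e+00 -1.e+00] F [ 0.4  0.7 -1.2] T [-0.    0.01 -0.04] open 8.3 g 58.5 q1,q6 [ 0.11 -0.23]
w 0.0255
5414 rect [521.7 186.1] [84.5 44.7] 19.52 z 0.0262
w 0.021
1352 rect [523.2 212.9] [104.8  25.4] 9.77 z 0.0216
w 0.05
4189 rect [550.7 196.7] [36.7 36.5] 17.59 z 0.0532
```

No contact yet, 0.3 mm off sideways, and contact is expected in about 7.6 mm. I'll approach gently.

>>> {"fn": "servo_tool", "kwargs": {"commands": [[[0,2,0],0,0],[[0,2,0],0,0],[[0,1,0],0,0],[[0,1,0],0,0],[[0,0.5,0],0,0],[[0,0.5,0],0,0],[[0,0,0],0,0]]}}

```text
time_s: 11.38
eef_pos: [0.4942, 0.1756, 0.0656]
eef_rot: [-0.0, 0.577, 0.817, 0.0]
wrist_force: [0.3, 0.3, -0.0]
opening: 0.095
grasp_force: 58.5
```

```bash
python3 m.py
```

```text
t 11.38 p [0.4942 0.1756 0.0656] phi 109.48 zax [ 0.e+00  1.e-04 -1.e+00] F [ 0.3  0.3 -0. ] T [ 0.02 -0.01  0.02] open 8.1 g 58.5 q1,q6 [ 0.11 -0.23]
w 0.0255
4920 rect [528.6 188.5] [84.8 44.8] 19.34 z 0.0263
w 0.021
1199 rect [516.3 211. ] [106.5  33.9] 28.68 z 0.0216
w 0.05
4160 rect [551.  196.7] [36.4 36.7] 85.13 z 0.0532
```

>>> {"fn": "servo_tool", "kwargs": {"commands": [[[0,0.5,0],0,0],[[0,0,0],0,0]]}}

```text
time_s: 11.68
eef_pos: [0.4947, 0.1757, 0.0656]
eef_rot: [0.0, 0.577, 0.817, 0.0]
wrist_force: [0.4, 0.0, -2.1]
opening: 0.097
grasp_force: 58.5
```

>>> {"fn": "servo_tool", "kwargs": {"commands": [[[0,0.5,0],0,0],[[0,0,0],0,0]]}}

```text
time_s: 11.92
eef_pos: [0.4952, 0.1758, 0.0656]
eef_rot: [0.0, 0.577, 0.817, 0.0]
wrist_force: [0.2, -0.0, -1.0]
opening: 0.097
grasp_force: 58.5
```

>>> {"fn": "servo_tool", "kwargs": {"commands": [[[0,0.5,0],0,0],[[0,0,0],0,0]]}}

```text
time_s: 12.18
eef_pos: [0.4954, 0.176, 0.0655]
eef_rot: [-0.0, 0.577, 0.817, -0.0]
wrist_force: [-1.0, -0.4, -1.0]
opening: 0.099
grasp_force: 58.6
```

>>> {"fn": "servo_tool", "kwargs": {"commands": [[[0,0.5,0],0,0],[[0,0,0],0,0]]}}

```text
time_s: 12.42
eef_pos: [0.4955, 0.1761, 0.0654]
eef_rot: [-0.0, 0.577, 0.817, -0.001]
wrist_force: [-3.5, -2.0, 1.1]
opening: 0.091
grasp_force: 58.8
```

>>> {"fn": "servo_tool", "kwargs": {"commands": [[[0,0.4,0],0,0],[[0,0,0],0,0]]}}

```text
time_s: 12.68
eef_pos: [0.4956, 0.1761, 0.0653]
eef_rot: [-0.001, 0.577, 0.817, -0.001]
wrist_force: [-5.3, -1.8, 1.4]
opening: 0.092
grasp_force: 58.9
```

The force has risen to 5.6 N against the slide direction while the position has stopped, so the slot is home against the stud. I'll ease off slightly and lower onto the base.

>>> {"fn": "servo_tool", "kwargs": {"commands": [[[0,-0.3,0.5],0,0],[[0,0,0.5],0,0],[[0,0,0.3],0,0],[[0,0,0],0,0]]}}

```text
time_s: 13.18
eef_pos: [0.4955, 0.1762, 0.0642]
eef_rot: [-0.001, 0.577, 0.817, -0.001]
wrist_force: [-5.8, -1.8, 3.8]
opening: 0.098
grasp_force: 59.3
```

```bash
python3 m.py
```

```text
t 13.18 p [0.4955 0.1762 0.0642] phi 109.49 zax [-1.4e-03 -3.0e-04 -1.0e+00] F [-5.8 -1.8  3.8] T [-0.31  0.95 -0.01] open 8.3 g 59.3 q1,q6 [ 0.12 -0.22]
w 0.0255
340 rect [497.1 196.7] [28.2  7. ] 14.14 z 0.0272
w 0.021
6189 rect [532.3 189.7] [116.6  70.2] 19.48 z 0.0245
w 0.05
4221 rect [551.  196.5] [36.8 36.7] 8.73 z 0.0532
```

The foot rests on the base (TCP has dropped to the expected height, with a light 4 N reaction). Now release and rise.

>>> {"fn": "servo_tool", "kwargs": {"commands": [[[0,-0.3,0],0,0],[[0,0,0],0,12],[[0,0,0],0,20],[[0,0,0],0,28],[[0,0,0],0,28],[[0,0,-10],0,28],[[0,0,-20],0,28],[[0,0,-25],0,28],[[0,0,0],0,50],[[0,0,0],0,50],[[0,0,0],0,50]]}}

```text
time_s: 14.6
eef_pos: [0.4951, 0.176, 0.1183]
eef_rot: [-0.001, 0.577, 0.817, -0.001]
wrist_force: [-0.4, -0.6, -0.6]
opening: 0.587
grasp_force: 0.0
```

```bash
cat > m2.py <<'E'
from h import *
o,M=st(); w=cam('wrist'); P=pts(w); bx=(.4,.65,.08,.3); save(w,'w4')
for lo,hi in [(.023,.0275),(.050,.056),(.07,.076)]:
    print('w',lo); comps(P,lo,hi,bx,150)
E
python3 m2.py
```

```text
t 14.6 p [0.4951 0.176  0.1183] phi 109.48 zax [-1.8e-03 -2.0e-04 -1.0e+00] F [-0.4 -0.6 -0.6] T [ 0.02  0.07 -0.01] open 50.2 g 0.0 q1,q6 [ 0.12 -0.22]
w 0.023
3872 rect [529.8 189.1] [84.2 44.6] 19.71 z 0.0248
w 0.05
2435 rect [551.  196.7] [36.4 36. ] 85.19 z 0.0532
w 0.07
1092 rect [493.9 176.3] [ 8.9 44.5] 19.2 z 0.0727
```

View pics/w4.png

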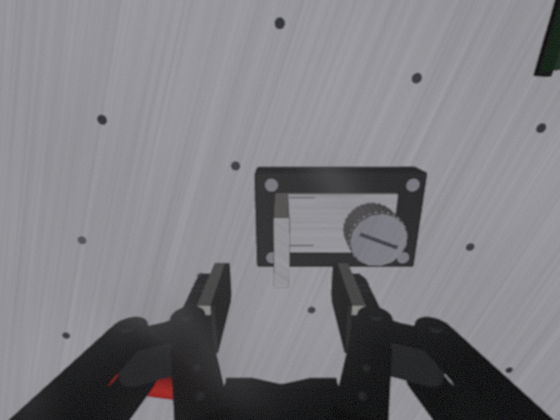

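The bracket sits flat at yaw 19.7°, with its slot home (upright at (281,240), cap at (375,238)). Now over the cap, turn back a little for range, descend and grip.

>>> {"fn": "servo_tool", "kwargs": {"commands": [[[0.3,15,0],0,50],[[0,20,0],0,50],[[0,16,0],0,50],[[0,9.9,0],0,50],[[0,0,0],-0.15,50],[[0,0,0],-0.15,50],[[0,0,0],-0.15,50],[[0,0,0],-0.15,50],[[0,0,0],0,50],[[0,0,15],0,50],[[0,0,20],0,50],[[0,0,16],0,50],[[0,0,8],0,50],[[0,0,4],0,50],[[0,0,0],0,50],[[0,0,0],0,50]]}}

```text
time_s: 16.65
eef_pos: [0.5537, 0.1968, 0.0569]
eef_rot: [0.001, 0.31, 0.951, 0.0]
wrist_force: [0.0, -0.1, -0.4]
opening: 0.587
grasp_force: 0.0
```

```bash
python3 -c "
from h import *
st()"
```

```text
t 16.65 p [0.5537 0.1968 0.0569] phi 143.85 zax [ 1.2e-03  2.0e-04 -1.0e+00] F [ 0.  -0.1 -0.4] T [0. 0. 0.] open 50.1 g 0.0 q1,q6 [ 0.14 -0.8 ]
```

>>> {"fn": "servo_tool", "kwargs": {"commands": [[[0.8,-0.8,1.3],0,50],[[0,0,0],0,42],[[0,0,0],0,36],[[0,0,0],0,25],[[0,0,0],0,25],[[0,0,0],0,25],[[0,0,0],0,25]]}}

```text
time_s: 17.52
eef_pos: [0.5525, 0.1969, 0.0555]
eef_rot: [0.0, 0.31, 0.951, 0.0]
wrist_force: [-0.1, 2.9, 6.6]
opening: 0.401
grasp_force: 59.4
```

```bash
python3 -c "
from h import *
st()"
```

```text
t 17.52 p [0.5525 0.1969 0.0555] phi 143.86 zax [ 9.e-04  5.e-04 -1.e+00] F [-0.1  2.9  6.6] T [ 0.5   0.07 -0.  ] open 34.3 g 59.4 q1,q6 [ 0.14 -0.8 ]
```

Cap gripped, and 2.6 rad of turn is expected. I'll screw down 1.8 rad, following the thread.

>>> {"fn": "servo_tool", "kwargs": {"commands": [[[0,0,0.19],0.12,25],[[0,0,0.19],0.12,25],[[0,0,0.19],0.12,25],[[0,0,0.19],0.12,25],[[0,0,0.19],0.12,25],[[0,0,0.19],0.12,25],[[0,0,0.19],0.12,25],[[0,0,0.19],0.12,25],[[0,0,0.19],0.12,25],[[0,0,0.19],0.12,25],[[0,0,0.19],0.12,25],[[0,0,0.19],0.12,25],[[0,0,0.19],0.12,25],[[0,0,0.19],0.12,25],[[0,0,0.19],0.12,25],[[0,0,0],0,25]]}}

```text
time_s: 19.52
eef_pos: [0.5525, 0.1969, 0.0526]
eef_rot: [-0.0, 0.938, 0.347, 0.001]
wrist_force: [-0.6, 3.7, 4.9]
opening: 0.401
grasp_force: 59.3
```

```bash
cat > s.py <<'E'
from h import *
o,M=st(); w=cam('wrist'); t=pts(cam('top')); bx=(.5,.6,.13,.26)
# dark slot angle on cap top, wrist view, rays onto cap-top plane
zc=o['eef_pos'][2]-.001; P=pts(w); g=cv2.cvtColor(w['color'],cv2.COLOR_RGB2GRAY)
m=(abs(P[...,2]-zc)<.004)&(np.hypot(P[...,0]-.551,P[...,1]-.1965)<.014)
if m.sum()>200:
    thr=np.median(g[m])*.75; v,u=np.nonzero(m&(g<thr)); 
    X=np.array([ray(w,a,b,zc)[:2] for a,b in zip(u,v)])*1000
    print('vis',m.sum(),'dark',len(X), 'rect',cv2.minAreaRect(X.astype(np.float32)) if len(X)>8 else None,'ztop',np.median(P[m][:,2]).round(4))
else: print('hidden',m.sum())
E
python3 s.py
```

```text
t 19.52 p [0.5525 0.1969 0.0526] phi 40.64 zax [ 1.e-03  6.e-04 -1.e+00] F [-0.6  3.7  4.9] T [ 0.54  0.1  -0.01] open 34.2 g 59.3 q1,q6 [0.14 1.  ]
vis 2667 dark 266 rect ((552.3236694335938, 196.84130859375), (25.693161010742188, 2.347809314727783), 74.9718246459961) ztop 0.0503
```

The dark slot sits 34.3° from the tool axis; I'll use that as the slip reference. Continue in smaller steps, watching the torque.

>>> {"fn": "servo_tool", "kwargs": {"commands": [[[0,0,0.16],0.1,25],[[0,0,0.16],0.1,25],[[0,0,0.16],0.1,25],[[0,0,0.16],0.1,25],[[0,0,0.16],0.1,25],[[0,0,0.16],0.1,25]]}}

```text
time_s: 20.38
eef_pos: [0.5525, 0.1969, 0.0517]
eef_rot: [-0.0, 0.999, 0.054, 0.001]
wrist_force: [-0.3, 3.1, 5.3]
opening: 0.4
grasp_force: 59.3
```

```bash
python3 s.py
```

```text
t 20.38 p [0.5525 0.1969 0.0517] phi 6.17 zax [ 1.1e-03  5.0e-04 -1.0e+00] F [-0.3  3.1  5.3] T [0.51 0.06 0.06] open 34.2 g 59.3 q1,q6 [0.14 1.6 ]
vis 2662 dark 267 rect ((552.6290283203125, 196.38462829589844), (25.671974182128906, 2.4912447929382324), 40.47686767578125) ztop 0.0493
```

>>> {"fn": "servo_tool", "kwargs": {"commands": [[[0,0,0.08],0.05,25],[[0,0,0.08],0.05,25],[[0,0,0.08],0.05,25]]}}

```text
time_s: 20.85
eef_pos: [0.5525, 0.1968, 0.0514]
eef_rot: [-0.0, 1.0, -0.02, 0.001]
wrist_force: [-0.4, 2.4, 5.0]
opening: 0.398
grasp_force: 59.3
```

```bash
python3 s.py
```

```text
t 20.85 p [0.5525 0.1968 0.0514] phi -2.34 zax [ 1.1e-03  4.0e-04 -1.0e+00] F [-0.4  2.4  5. ] T [ 0.5   0.12 -0.01] open 34.0 g 59.3 q1,q6 [0.14 1.75]
vis 2679 dark 264 rect ((552.6067504882812, 196.22390747070312), (25.587779998779297, 2.4915971755981445), 31.9793758392334) ztop 0.0491
```

>>> {"fn": "servo_tool", "kwargs": {"commands": [[[0,0,0.08],0.05,25],[[0,0,0.08],0.05,25],[[0,0,0.08],0.05,25]]}}

```text
time_s: 21.32
eef_pos: [0.5525, 0.1968, 0.0512]
eef_rot: [-0.0, 0.995, -0.095, 0.001]
wrist_force: [-1.3, 2.2, 5.4]
opening: 0.405
grasp_force: 59.3
```

```bash
python3 s.py
```

```text
t 21.32 p [0.5525 0.1968 0.0512] phi -10.93 zax [ 1.1e-03  5.0e-04 -1.0e+00] F [-1.3  2.2  5.4] T [0.5  0.05 0.07] open 34.6 g 59.3 q1,q6 [0.14 1.9 ]
vis 2675 dark 269 rect ((552.6024780273438, 196.09507751464844), (25.585811614990234, 2.477459192276001), 23.386999130249023) ztop 0.0488
```

>>> {"fn": "servo_tool", "kwargs": {"commands": [[[0,0,0.06],0.04,25],[[0,0,0.06],0.04,25],[[0,0,0.06],0.04,25]]}}

```text
time_s: 21.8
eef_pos: [0.5525, 0.1968, 0.0511]
eef_rot: [-0.0, 0.988, -0.154, 0.001]
wrist_force: [-0.9, 3.8, 6.6]
opening: 0.401
grasp_force: 59.4
```

```bash
python3 s.py
```

```text
t 21.8 p [0.5525 0.1968 0.0511] phi -17.71 zax [ 1.1e-03  1.0e-04 -1.0e+00] F [-0.9  3.8  6.6] T [0.54 0.15 0.9 ] open 34.2 g 59.4 q1,q6 [0.14 2.02]
vis 2668 dark 271 rect ((552.5980834960938, 195.91668701171875), (25.536466598510742, 2.493976354598999), 18.51644515991211) ztop 0.0487
```

The torque has jumped to 0.9 N m and the slot lags by 1.9°, so the cap has hit the stop. One small turn to confirm.

>>> {"fn": "servo_tool", "kwargs": {"commands": [[[0,0,0],0.03,25],[[0,0,0],0,25]]}}

```text
time_s: 22.15
eef_pos: [0.5525, 0.1969, 0.0511]
eef_rot: [0.0, 0.986, -0.167, 0.001]
wrist_force: [-0.1, 3.4, 6.8]
opening: 0.4
grasp_force: 59.3
```

```bash
python3 s.py
```

```text
t 22.15 p [0.5525 0.1969 0.0511] phi -19.27 zax [ 1.3e-03 -4.0e-04 -1.0e+00] F [-0.1  3.4  6.8] T [0.46 0.12 1.27] open 34.1 g 59.3 q1,q6 [0.14 2.05]
vis 2665 dark 273 rect ((552.6465454101562, 195.9295196533203), (25.662437438964844, 2.5199575424194336), 17.923677444458008) ztop 0.0487
```

Confirmed: torque is 1.27 N m and the slot has stopped at 18°. Now back off a quarter turn, to slot ≈108°.

>>> {"fn": "servo_tool", "kwargs": {"commands": [[[0,0,-0.2],-0.132,25],[[0,0,-0.21],-0.132,25],[[0,0,-0.21],-0.132,25],[[0,0,-0.21],-0.132,25],[[0,0,-0.21],-0.132,25],[[0,0,-0.21],-0.132,25],[[0,0,-0.21],-0.132,25],[[0,0,-0.21],-0.132,25],[[0,0,-0.21],-0.132,25],[[0,0,-0.21],-0.132,25],[[0,0,-0.21],-0.132,25],[[0,0,-0.21],-0.132,25],[[0,0,0],0,25],[[0,0,0],0,25]]}}

```text
time_s: 24.0
eef_pos: [0.5525, 0.1969, 0.0535]
eef_rot: [0.0, 0.813, 0.582, 0.001]
wrist_force: [-0.1, 2.7, 5.3]
opening: 0.399
grasp_force: 59.3
```

```bash
python3 s.py
python3 - <<'E'
from h import *
c=cam('top'); P=pts(c); comps(P,.068,.08,(.46,.53,.13,.22),8)
w=cam('wrist'); save(w,'w5'); comps(pts(w),.023,.0275,(.4,.65,.08,.3),150); comps(pts(w),.068,.08,(.46,.53,.13,.22),50)
E
```

```text
t 24.0 p [0.5525 0.1969 0.0535] phi 71.21 zax [ 1.1e-03  5.0e-04 -1.0e+00] F [-0.1  2.7  5.3] T [0.54 0.1  0.02] open 34.1 g 59.3 q1,q6 [0.14 0.47]
vis 2691 dark 268 rect ((551.9862060546875, 197.18780517578125), (2.4821131229400635, 25.510541915893555), 15.823551177978516) ztop 0.0512
27 rect [499.9 164.6] [ 9.2 18.3] 22.45 z 0.0725
2145 rect [525.  202.9] [84.3 15. ] 19.5 z 0.0248
237 rect [523.7 166.4] [18.5 10. ] 60.51 z 0.0249
386 rect [523.4 214.8] [13.4  4.9] 11.21 z 0.0764
545 rect [494.8 175.1] [10.6 11.4] 21.31 z 0.0724
```

View pics/w5.png

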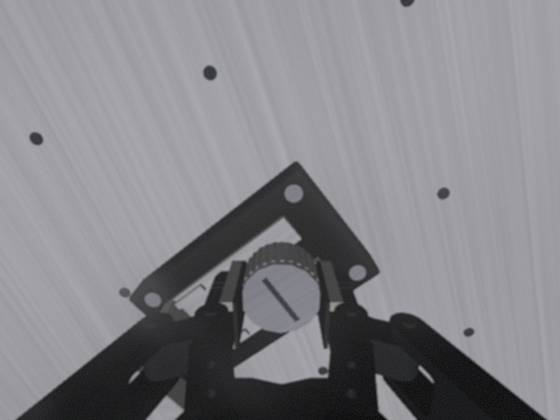

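The cap is held centrally (281,290) with its slot at 105.8°, so 88° backed off. The bracket's foot hasn't moved along the base. I'll trim the last 2°.

>>> {"fn": "servo_tool", "kwargs": {"commands": [[[0,0,-0.05],-0.036,25],[[0,0,0],0,25],[[0,0,0],0,25]]}}

```text
time_s: 24.58
eef_pos: [0.5525, 0.1969, 0.0535]
eef_rot: [0.0, 0.802, 0.597, 0.001]
wrist_force: [0.4, 3.1, 5.1]
opening: 0.4
grasp_force: 59.3
```

```bash
python3 s.py
```

```text
t 24.57 p [0.5525 0.1969 0.0535] phi 73.27 zax [ 1.e-03  6.e-04 -1.e+00] F [0.4 3.1 5.1] T [0.56 0.05 0.11] open 34.2 g 59.3 q1,q6 [0.14 0.43]
vis 2680 dark 268 rect ((551.9933471679688, 197.0977325439453), (2.467752456665039, 25.707948684692383), 18.06146240234375) ztop 0.0512
```

The slot is now at 108.1°, which is 90° from the stop, and the cap is still gripped. Handing in.

```bash
python3 -c "
from bench import ctrl
print(ctrl.hand_in())"
```

```text
the job is handed in; nothing more can be done
None
```

The job is handed in: the slotted bracket is flat on the clamp base with its slot home against the stud and its upright over the longer end, and the cap was screwed to its stop, backed off a quarter turn (90° measured) and is still held in the gripper; it took about 25 s of the 72 s, and the judging result was not shown.

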